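# Park the ring spanner and draw the pump plunger for inspection

## Task

The ring spanner has been left lying around the pump plunger: lift it off over the knob and hang it by its eye on the peg of the tool stand, letting go of it so that it hangs there by itself, handle down. Then take the plunger by its knob and draw it gently and straight up out of its snug bore by about 40 mm, without wrenching it sideways in the bore or pulling it right out, and finish holding it still there in the gripper. Leave the solder spool, the flux jar and the sponge tray where they are.

Things in the scene. Friction and masses are not known exactly. Their poses are not given: they have to be found in the camera images.
- housing: Fixed aluminium pump housing: a block 135 x 80 x 85 mm high (x, y, z) with a blind upright bore, 17.2 mm wide and 70 mm deep. Origin: on the bore's axis, at the bench surface; z up. The block reaches 92.5 mm from the bore axis along its own -x, 42.5 mm along +x, 40 mm either way along y. A low brass collar (29 mm wide, 8 mm high) rings the bore on the top.
- bore_mouth (a point): Centre of the bore's mouth in the housing's top face, 85 mm above the bench.
- plunger: Loose upright plunger, about 0.18 kg, 118 mm long: a steel rod 16 mm wide and 86 mm long, topped by a black cylindrical knob 24 mm wide and 32 mm high. Origin: centre of the foot; z along the rod towards the knob. It starts standing on the floor of the bore, foot 15 mm above the bench, the knob from 16 to 48 mm above the housing's top.
- plunger_knob (a point): Middle of the knob, on the plunger's axis, 102 mm above its foot.
- spanner: Loose flat steel ring spanner, about 0.2 kg: round eye with a 34 mm hole, 52 mm outside, 10 mm thick; straight handle 18 mm wide and 14 mm thick, running along the spanner's own -x from 23 to 123 mm from the eye's centre. Origin: eye centre, at the underside; z up when it lies flat. It starts flat on the housing's top, its eye around the plunger (knob 24 mm) and collar.
- spanner_eye (a point): Centre of the spanner's eye, at half thickness (5 mm above the underside).
- spanner_grip (a point): Point of the handle near the spanner's centre of mass, 52 mm from the eye's centre, at half the handle's thickness (7 mm above the underside).
- stand: Fixed tool stand: base plate 110 x 100 x 12 mm, an upright grey post 14 x 34 mm (x, y) reaching 240 mm above the bench, and one straight round steel peg, 10 mm thick and 75 mm long, that leaves the post's -x face and rises at 45 degrees towards the stand's own -x. Origin: under the post's middle, at the bench; z up.
- peg_root (a point): Axis of the peg where it leaves the post, 225 mm above the bench.
- peg_tip (a point): Axis of the peg at its free upper end (rounded), 278 mm above the bench, 53 mm further along the stand's -x than the root.
- solder_spool: Bystander: grey spool, 56 mm wide, 42 mm high, standing on the bench. Origin: centre of the underside.
- flux_jar: Bystander: jar, 52 mm wide, 60 mm high. Origin: centre of the underside.
- sponge_tray: Bystander: grey tray 85 x 65 x 30 mm with a yellow sponge. Origin: centre of the underside.
Not all that is in view belongs to the job. What is shaped like the spanner but black, red or turquoise is not meant.

How it is judged:
By the outcome, as a careful person would: the job done as asked, in the order asked, and still so for the second after the job is handed in, while the arm keeps its last pose, push and grip.
It also fails if it takes over 59 s, if anything falls off the work surface, if the arm or the gripper's body presses on something with over 40 N, if the wrist force passes 120 N, or if a joint passes its speed limit or range.

## Robot

A 6-joint arm with a two-finger parallel gripper is mounted at the origin on the work surface. World frame = base frame: x ahead of the robot, y to its left, z up, the work surface at z = 0. Lengths are in mm, angles in degrees, forces in N, time in s.
With the tool pointing down it reaches from about 275 to 825 mm from the base axis. Payload 5.2 kg.
Tool frame: the origin (TCP) lies at the very end of the fingers, on their centre line; the grasp point (between the pads) lies 19 mm behind it (bot.hold_point_z is the distance from the TCP to the grasp point, in mm); z points along the fingers, y is the line along which they close (so a half turn about z gives the same grasp; the last joint's range is limited). The gripper opens to 93 mm and grips with 3 to 60 N. Pads are 15 mm wide; open, the fingers measure 128 mm over their backs; the gripper's body (75 mm by 188 mm) begins 65 mm behind the grasp point.
Start: joints at [61.261, 14.817, 87.949, -0, 77.235, -11.62], TCP at [161.883, 525.641, 218.653] pointing down, gripper open.
Joint ranges: [-179.93, 179.93], [-52.35, 119.4], [10.71, 147.94], [-69.91, 249.91], [12.55, 155.21], [-178.61, 178.61]. Speed limits (degrees/s): [147.25, 147.25, 180, 180, 180, 180].

## Interface

Orientations are given as a 3x3 rotation matrix whose columns are the frame's x, y, z axes.
In Python, from cell import bot gives the robot as it stands. The module is installed in compiled form; this text tells all that it offers.
- The arm moves only by the shell command python3 -m handwheel 'ROWS'. ROWS is JSON, a list of rows, each a list of 3 entries, a list of its own where there are three numbers: the opening, from 0 (shut) to 1 (fully open), then the shift along the tool's x, y, z in m, then the turn, a rotation vector about the tool's x, y, z in rad. In form: [[fingers, [x, y, z], [wx, wy, wz]], ...]. A call has 1 to 20 rows; each row is the pose to reach, as a shift and turn from the pose commanded when the call began, along the tool's axes at that moment; what a row does not reach only later rows make up. A row lasts 1/12 s, in which the tool goes at most 41.7 mm and 7.16 degrees, less where a joint would pass 70% of its speed; a pose out of reach is approached as far as the arm can. A call with a gripper value outside its range is refused whole. The fingers move at their own pace and stop on an object; the grip force is fixed at half the most. Time passes only in rows, so rows that repeat a pose let the fingers close. It gives the time, the measured TCP pose, the force, the opening and the grip force at its end, in the units of the state.
- bot.state(): the state, without advancing time (a new reading comes with each control period).
- bot.snapshot(name): name is "side" or "top" or "wrist"; returns a dict with "color" (400x640x3 uint8, blue, green, red), "mtx" (3x3 intrinsics, pixels), "rvec" (rotation vector, rad) and "tvec" (3), from world to camera coordinates, as OpenCV has them. Camera axes: x right, y down, z forward; pixel columns grow to the right and rows downward; lengths in mm; the calibration is good to about 2 mm. The wrist camera is an equidistant fisheye: a pixel r from the principal point sees the ray r / f radians off the axis. A picture is of the moment at which its call begins. There is no depth.
- bot.sign_off(): hands the job in; it is judged then, once.
The state is a dict: "clock": time; "q": joint angles; "joint_velocities": joint speeds; "tau": joint torques, N m; "tcp_pos": TCP position; "eef_rot": TCP orientation; "force": force on the tool from outside, world axes, zero at the start; "torque": the same for the moment, N m; "gripper_width": finger opening in mm; "grasp_force": force on a finger pad.
Only numpy, scipy, OpenCV 4.12 (cv2) and the standard library are available. Lean on these libraries where they do the work, as an engineer would, in place of code of your own. Each camera call takes 0.05 s, during which the arm holds its last target. There are 200 camera calls.

## Working session

There is one attempt and no reset: what is moved stays moved. The work goes in short steps, Python scripts to look and compute and a shell command to move; the robot and the scene stay as the last step left them, time stands still between calls to the robot, and variables do not carry over. Pictures are saved under pics/ and viewed, at most 10 in all, crops included, and the job is handed in when it is done.

```bash
mkdir -p pics; cat > h.py <<'E'
import numpy as np, cv2
from cell import bot
def snap(n):
    s=bot.snapshot(n); s['R']=cv2.Rodrigues(np.array(s['rvec'],float))[0]; s['t']=np.array(s['tvec'],float).ravel(); s['K']=np.array(s['mtx'],float); return s
def ray(s,u,v,fish=False):
    K=s['K']; x=(u-K[0,2])/K[0,0]; y=(v-K[1,2])/K[1,1]
    if fish:
        r=np.hypot(x,y); d=np.array([x/r*np.sin(r),y/r*np.sin(r),np.cos(r)]) if r>0 else np.array([0,0,1.])
    else: d=np.array([x,y,1.])
    d=s['R'].T@d; return -s['R'].T@s['t'], d/np.linalg.norm(d)
def onz(s,u,v,z,fish=False):
    c,d=ray(s,u,v,fish); return c+d*(z-c[2])/d[2]
def two(r1,r2):
    (c1,d1),(c2,d2)=r1,r2
    A=np.stack([d1,-d2],1); k=np.linalg.lstsq(A,c2-c1,rcond=None)[0]
    p,q=c1+k[0]*d1,c2+k[1]*d2; return (p+q)/2,np.linalg.norm(p-q)
def proj(s,P):
    return cv2.projectPoints(np.array(P,float).reshape(-1,1,3),np.array(s['rvec'],float),s['t'],s['K'],None)[0].reshape(-1,2)
E
python3 - <<'E'
from h import *
np.set_printoptions(precision=2,suppress=True)
for n in('side','top','wrist'):
    s=snap(n); cv2.imwrite(f'pics/{n}0.png',s['color']); print(n,s['K'].tolist(),-s['R'].T@s['t'],s['R'][2])
print(bot.state(), bot.hold_point_z)
E
```

```text
side [[448.0693329712913, 0.0, 324.50754982370404], [0.0, 448.0693329712913, 199.7812059431692], [0.0, 0.0, 1.0]] [  366.21 -1118.47   923.18] [ 0.12  0.82 -0.55]
top [[478.33064195131345, 0.0, 316.5285548028793], [0.0, 478.33064195131345, 189.670957700442], [0.0, 0.0, 1.0]] [ 279.86   16.44 1554.89] [ 0.19 -0.01 -0.98]
wrist [[309.70691628693146, 0.0, 312.9557936100159], [0.0, 309.70691628693146, 199.32907698652954], [0.0, 0.0, 1.0]] [ 95.78 545.74 383.66] [ 0.24 -0.08 -0.97]
{'clock': 0.15, 'q': array([ 61.26,  14.85,  87.99,   0.  ,  77.23, -11.62]), 'joint_velocities': array([ 0.02, -0.14, -0.25,  0.01,  0.02,  0.04]), 'tau': array([  0.  , -43.76, -28.42,   0.07,   0.04,  -0.  ]), 'tcp_pos': array([161.68, 525.3 , 218.03]), 'eef_rot': array([[-0.96,  0.29, -0.  ],
       [ 0.29,  0.96, -0.  ],
       [ 0.  , -0.  , -1.  ]]), 'force': array([-0.17, -0.87, -0.23]), 'torque': array([-0.03,  0.  ,  0.  ]), 'grasp_force': 0.0, 'gripper_width': 92.74516613705673} 18.8
```

View pics/side0.png

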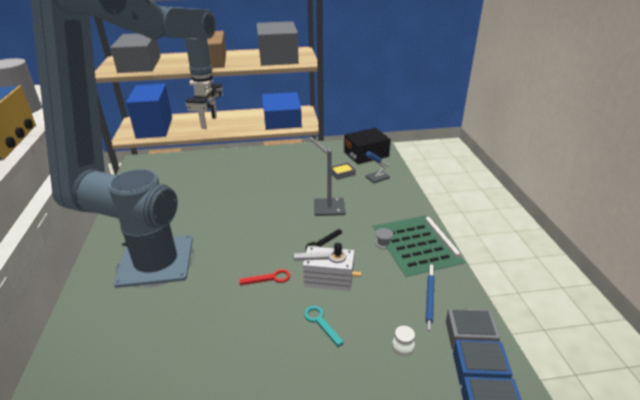

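View pics/top0.png

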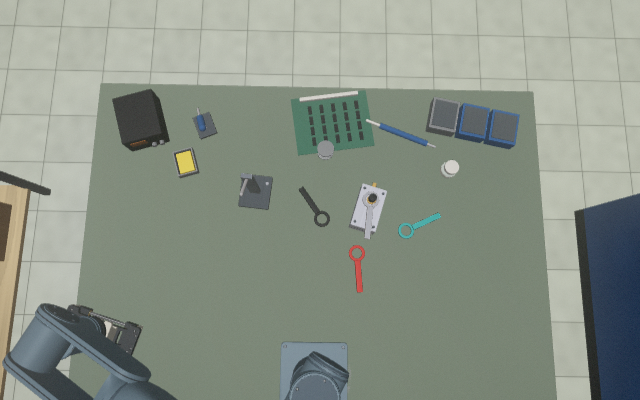

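Four things look like the spanner in the top view:
- light steel, on the housing: (370,212)
- black: (315,206)
- red: (358,268)
- turquoise: (418,226)

I choose the steel one, around the knob at (372,198). The stand is at (255,190), with its peg towards (245,180). One close crop montage will check this.

```bash
python3 - <<'E'
from h import *
t=cv2.imread('pics/top0.png');s=cv2.imread('pics/side0.png')
def c(i,x,y,w=64,h=48): return cv2.resize(i[y:y+h,x:x+w],(400,300),interpolation=cv2.INTER_CUBIC)
m=np.vstack([np.hstack([c(t,340,178,80,60),c(t,225,160,64,48)]),np.hstack([c(s,286,236,80,60),c(s,288,132,112,84)])])
cv2.imwrite('pics/m1.png',m)
E
```

```text
(no output)
```

View pics/m1.png

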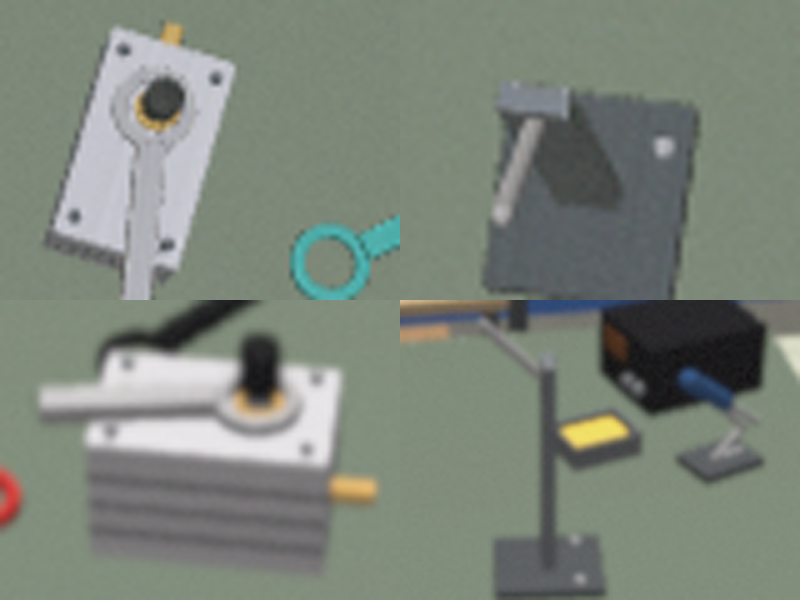

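The crops confirm it: the steel spanner's eye rings the black knob (top 372,198; side 338,244) and its handle points towards the robot. The peg runs from root (247,179) to tip (241,194) in top, and from (327,152) to (311,138) in side.

```bash
python3 - <<'E'
from h import *
np.set_printoptions(precision=1,suppress=True)
t=snap('top');s=snap('side')
def both(n,a,b,z):
    print(n,'top@z',onz(t,*a,z),'side@z',onz(s,*b,z),'tri',*two(ray(t,*a),ray(s,*b)))
both('knobtop',(372.6,197.6),(338.4,244),133)
both('eye',(370.4,199.6),(337.6,256.4),95)
both('tip',(241,194.1),(311,137.6),278)
both('root',(246.6,179.5),(327.5,152.2),225)
# spanner handle in top: light pixels; axis via slices
g=cv2.cvtColor(t['color'],cv2.COLOR_BGR2GRAY)
print('handle end top',onz(t,367,238,92), )
# housing corners top, z=85 (montage px)
for p in [(112,28),(235,65),(175,270),(48,232)]: print('hc',onz(t,340+p[0]/5,178+p[1]/5,85))
for p in [(118,350),(342,370),(320,465),(85,442)]: print('hs',onz(s,286+p[0]/5,236+(p[1]-300)/5,85))
# base plate corners of stand z=12
for p in [(700,103),(672,300),(485,290)]: print('st',onz(t,225+p[0]/6.25,160+p[1]/6.25,12))
print('posttop',[onz(t,225+a/6.25,160+b/6.25,240) for a,b in[(500,82),(572,90),(498,108),(568,118)]])
E
```

```text
knobtop top@z [ 538.3 -172.4  133. ] side@z [ 544.  -167.7  133. ] tri [ 540.5 -172.1  136.2] 5.443228858800504
eye top@z [ 538.8 -170.5   95. ] side@z [ 540.8 -175.5   95. ] tri [ 540.6 -171.1   91. ] 2.0606558387229708
tip top@z [515.5 204.  278. ] side@z [518.8 213.8 278. ] tri [516.2 203.3 282.8] 2.974900440937786
root top@z [567.7 197.8 225. ] side@z [572.  203.4 225. ] tri [569.1 197.4 227.8] 3.9053895755765144
handle end top [ 419.8 -159.6   92. ]
hc [ 591.3 -147.    85. ]
hc [ 568.9 -224.2   85. ]
hc [ 439.4 -185.2   85. ]
hc [ 461.7 -106.8   85. ]
hs [ 470.  -105.8   85. ]
hs [ 595.7 -144.1   85. ]
hs [ 567.3 -221.1   85. ]
hs [ 442.1 -182.3   85. ]
st [629.3 -71.   12. ]
st [523.6 -57.   12. ]
st [527.2  40.7  12. ]
posttop [array([585.8,  32.2, 240. ]), array([582.7,  -0.3, 240. ]), array([573.7,  32.9, 240. ]), array([569.7,   1.3, 240. ])]
```

```bash
cat >> h.py <<'E'
from scipy.spatial.transform import Rotation as Ro
def Rt(yaw,pitch):  # tool x along azimuth yaw(deg) when down; pitch about tool y
    c,s=np.cos(np.radians(yaw)),np.sin(np.radians(yaw))
    R=np.array([[c,s,0],[s,-c,0],[0,0,-1.]]); return R@Ro.from_euler('y',pitch,degrees=True).as_matrix()
def go(P,R):
    st=bot.state(); R0=np.array(st['eef_rot']); d=R0.T@(np.array(P)-st['tcp_pos'])/1000
    w=Ro.from_matrix(R0.T@R).as_rotvec(); print('shift',np.round(d,4),'turn',np.round(w,4),'clock',st['clock'],'w',round(st['gripper_width'],1),'F',np.round(st['force'],1),np.round(st['tcp_pos'],1)); return d,w
E
python3 - <<'E'
from h import *
R=Rt(180-5,0);print(R)
go([487.7,-166.4,200],R)
E
```

```text
[[-0.9961947   0.08715574  0.        ]
 [ 0.08715574  0.9961947   0.        ]
 [ 0.          0.         -1.        ]]
shift [-0.5152 -0.5652  0.0186] turn [-0.0008 -0.0003 -0.2115] clock 0.25 w 92.5 F [ 0.2 -0.7  0.3] [161.7 525.4 218.2]
```

```bash
python3 -m handwheel '[[0.5,[-0.515,-0.565,0.018],[0,0,-0.2115]],[0.5,[-0.515,-0.565,0.018],[0,0,-0.2115]],[0.5,[-0.515,-0.565,0.018],[0,0,-0.2115]],[0.5,[-0.515,-0.565,0.018],[0,0,-0.2115]],[0.5,[-0.515,-0.565,0.018],[0,0,-0.2115]],[0.5,[-0.515,-0.565,0.018],[0,0,-0.2115]],[0.5,[-0.515,-0.565,0.018],[0,0,-0.2115]],[0.5,[-0.515,-0.565,0.018],[0,0,-0.2115]],[0.5,[-0.515,-0.565,0.018],[0,0,-0.2115]],[0.5,[-0.515,-0.565,0.018],[0,0,-0.2115]],[0.5,[-0.515,-0.565,0.018],[0,0,-0.2115]],[0.5,[-0.515,-0.565,0.018],[0,0,-0.2115]],[0.5,[-0.515,-0.565,0.018],[0,0,-0.2115]],[0.5,[-0.515,-0.565,0.018],[0,0,-0.2115]],[0.5,[-0.515,-0.565,0.018],[0,0,-0.2115]],[0.5,[-0.515,-0.565,0.018],[0,0,-0.2115]],[0.5,[-0.515,-0.565,0.018],[0,0,-0.2115]],[0.5,[-0.515,-0.565,0.018],[0,0,-0.2115]],[0.5,[-0.515,-0.565,0.018],[0,0,-0.2115]],[0.5,[-0.515,-0.565,0.018],[0,0,-0.2115]]]' && python3 - <<'E'
from h import *
s=snap('wrist'); cv2.imwrite('pics/w1.png',s['color']); print(-s['R'].T@s['t'],s['R'])
go([487.7,-166.4,200],Rt(175,0))
E
```

```text
clock: 1.92
tcp_pos: [488.9, -169.5, 200.0]
eef_rot: [[-0.996, 0.091, -0.0], [0.091, 0.996, -0.001], [-0.0, -0.001, -1.0]]
force: [0.5, 0.9, -0.6]
gripper_width: 46.8
grasp_force: 0.0
[ 420.1002222  -163.24098421  365.70127312] [[ 9.11435926e-02  9.95837517e-01 -6.97286961e-04]
 [ 9.64034853e-01 -8.80572822e-02  2.50764266e-01]
 [ 2.49659063e-01 -2.35277650e-02 -9.68047931e-01]]
shift [ 0.0001  0.0006 -0.0001] turn [ 0.0009 -0.0013 -0.0027] clock 1.9667 w 46.4 F [-0.3  0.6 -0.6] [ 487.7 -167.   199.9]
```

View pics/w1.png

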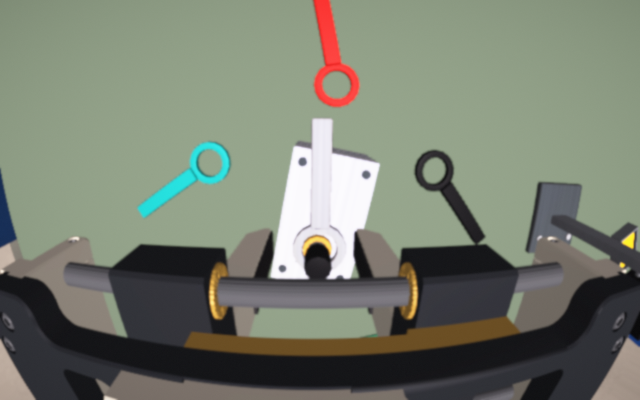

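The wrist view shows the steel handle running from its end at (322,119) to about (321,225), the eye centre near (319,245), and the knob in front of it at (318,262).

```bash
python3 - <<'E'
from h import *
np.set_printoptions(precision=1,suppress=True)
s=snap('wrist');f=True
g=s['color'].astype(int)
# handle edges at several rows: bright pixels run around col 321
for v in (122,130,140,200,210,220):
    row=g[v,295:350].sum(1); print(v,'grad L/R',295+np.argmax(np.diff(row[:26]))+.5, [int(x) for x in row[8:42:1]] if v==130 else '')
a=onz(s,322,119,99,f);b=onz(s,321,222,99,f);e=onz(s,319,245,95,f)
print('end',a,'near',b,'eye',e,'yaw',np.degrees(np.arctan2(*(a-b)[1::-1])))
print('len end-eye',np.linalg.norm(a[:2]-e[:2]),'knobtop',onz(s,318,266,133,f))
print('handle width',onz(s,312,130,99,f)-onz(s,332,130,99,f))
E
```

```text
122 grad L/R 309.5 
130 grad L/R 309.5 [454, 456, 455, 456, 464, 502, 582, 669, 705, 715, 715, 715, 715, 719, 724, 724, 721, 717, 715, 718, 721, 722, 721, 718, 713, 685, 587, 484, 455, 455, 456, 455, 455, 456]
140 grad L/R 308.5 
200 grad L/R 309.5 
210 grad L/R 309.5 
220 grad L/R 309.5 
end [ 417.9 -153.    99. ] near [ 509.4 -161.7   99. ] eye [ 533.6 -165.4   95. ] yaw 174.58569228300837
len end-eye 116.31960221265005 knobtop [ 536.5 -167.3  133. ]
handle width [ -1.5 -17.    0. ]
```

```bash
python3 - <<'E'
from h import *
np.set_printoptions(precision=1,suppress=True)
s=snap('wrist');t=snap('top');f=True
g=s['color'].astype(int).sum(2)
for v in (124,130,136,142): # over green bench
    r=g[v,298:345]; i=np.where(r>585)[0]; u=298+(i[0]+i[-1])/2; print(v,u,len(i),onz(s,u,v,99,f))
# end row
c=g[108:130,316:323].mean(1); print('endrow',108+np.argmax(np.diff(c))+.5)
# knob blob dark
m=(g[225:275,290:350]<150).astype(np.uint8); n,l,st,ce=cv2.connectedComponentsWithStats(m); print(st[1:],ce[1:]+[290,225])
go([487.7,-166.4,200],Rt(175,0))
# top view handle over the bench/housing
g=t['color'].astype(int).sum(2)
for v in (212,218,224,234,236,238,240): print(v,g[v,358:382])
cv2.imwrite('pics/w2.png',cv2.resize(s['color'][200:300,270:370],(600,600),interpolation=cv2.INTER_CUBIC))
E
```

```text
124 317.5 20 [ 421.2 -155.7   99. ]
130 317.5 20 [ 426.4 -156.1   99. ]
136 317.5 20 [ 431.5 -156.6   99. ]
142 317.0 19 [ 436.7 -157.5   99. ]
endrow 120.5
[[ 11  21  25  29 603]] [[312.5 261.4]]
shift [-0. -0.  0.] turn [ 0. -0.  0.] clock 2.1167 w 46.1 F [-0.7 -0.2  0.4] [ 487.  -164.2  200.6]
212 [323 343 257 228 240 235 238 232 237 233 202 214 355 320 333 254 238 248
 175 205 243 274 259 291]
218 [590 574 575 579 583 575 488 481 360 333 322 536 541 549 503 610 606 607
 613 607 605 459 376 368]
224 [597 607 622 610 601 607 608 399 544 543 547 544 538 507 607 611 617 616
 621 561 402 396 388 388]
234 [391 392 388 387 388 385 362 541 548 544 549 545 389 366 315 373 387 393
 390 391 387 389 401 391]
236 [392 395 398 386 392 393 380 550 549 550 544 556 385 390 385 386 389 389
 394 388 390 385 385 392]
238 [390 388 384 385 389 385 380 415 434 470 524 562 319 390 393 390 387 388
 394 389 384 389 395 383]
240 [374 383 391 385 390 387 391 391 391 378 380 388 384 393 387 385 383 390
 381 394 397 387 391 384]
```

View pics/w2.png

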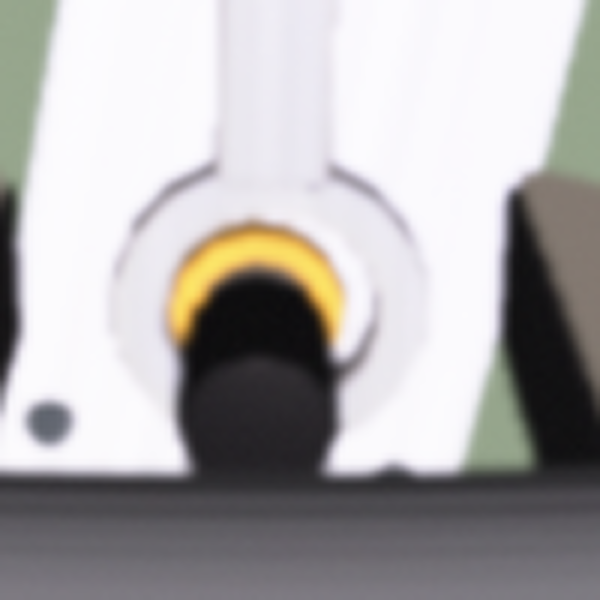

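```bash
python3 -m handwheel '[[0.5,[0,0,0],[0,0,0]],[0.5,[0,0,0],[0,0,0]],[0.5,[0,0,0],[0,0,0]],[0.5,[0,0,0],[0,0,0]]]'; python3 - <<'E'
from h import *
s=snap('wrist');f=True
st=bot.state();print(np.round(st['tcp_pos'],1),np.round(st['eef_rot'],3).tolist())
R=s['R'];print('cam',-R.T@s['t'])
g=s['color'].astype(int).sum(2)
for v in (124,130,136,142):
    r=g[v,298:345]; i=np.where(r>585)[0]; u=298+(i[0]+i[-1])/2; print(v,u,len(i),onz(s,u,v,99,f).round(1))
m=(g[225:275,290:350]<150).astype(np.uint8); print(cv2.connectedComponentsWithStats(m)[2][1:])
# offsets relative to w2 (handle end there u=317.5): knob width cols
for v in(255,262,268):
    i=np.where(g[v,290:340]<150)[0]; print(v,290+(i[0]+i[-1])/2,len(i))
cv2.imwrite('pics/w3.png',cv2.resize(s['color'][200:300,270:370],(600,600),interpolation=cv2.INTER_CUBIC))
E
```

```text
clock: 2.45
tcp_pos: [487.7, -165.2, 201.0]
eef_rot: [[-0.996, 0.086, 0.0], [0.086, 0.996, -0.0], [-0.0, -0.0, -1.0]]
force: [0.2, -0.2, -0.1]
gripper_width: 46.4
grasp_force: 0.0
[ 487.7 -165.4  200.9] [[-0.996, 0.086, 0.0], [0.086, 0.996, -0.0], [-0.0, -0.0, -1.0]]
cam [ 418.81668788 -159.2896726   366.68241594]
124 317.5 20 [ 422.  -155.7   99. ]
130 317.5 20 [ 427.2 -156.1   99. ]
136 317.0 19 [ 432.3 -157.    99. ]
142 316.5 20 [ 437.5 -157.9   99. ]
[[ 10  20  25  30 621]]
255 312.0 23
262 312.5 24
268 311.5 24
```

View pics/w3.png

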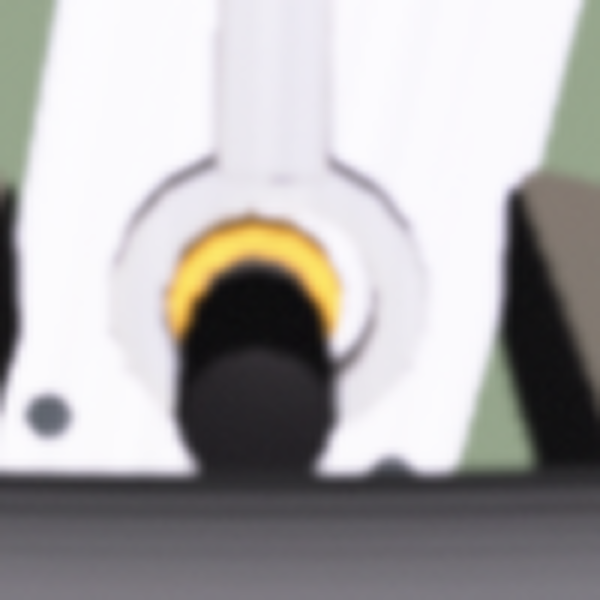

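The eye's outer rim spans crop columns 110–425 (centre pixel 314.6,250), the handle joins at (315.8,230), and the knob top is at about (312.8,270).

```bash
python3 - <<'E'
from h import *
s=snap('wrist');f=True
e=onz(s,314.6,250,95,f);h=onz(s,315.8,230,99,f);a=onz(s,317.5,124,99,f);k=onz(s,312.8,270.5,133,f)
for n,p in zip('ehak',(e,h,a,k)):print(n,p.round(1))
yaw=np.degrees(np.arctan2(*(a-e)[1::-1]));print('yaw',yaw, np.degrees(np.arctan2(*(a-h)[1::-1])))
u=(a-h)/np.linalg.norm(a-h); P=e+52*u; print(P)
t=snap('top')
print('top handle end', [onz(t,p,q,99).round(1) for p,q in[(367.5,235),(369.5,215.)]])
E
```

```text
e [ 539.  -168.4   95. ]
h [ 517.3 -165.4   99. ]
a [ 422.  -155.9   99. ]
k [ 541.1 -170.3  133. ]
yaw 173.90576312469986 174.27269866507183
[ 487.26640666 -163.1824956    95.        ]
top handle end [array([ 428.3, -160.3,   99. ]), array([ 490. , -166.9,   99. ])]
```

```bash
python3 -m handwheel '[[0.45,[0,0.002,0.03],[0,0,0.01]],[0.45,[0,0.002,0.06],[0,0,0.01]],[0.45,[0,0.002,0.085],[0,0,0.01]],[0.45,[0,0.002,0.1],[0,0,0.01]],[0.45,[0,0.002,0.107],[0,0,0.01]],[0.45,[0,0.002,0.11],[0,0,0.01]],[0.45,[0,0.002,0.11],[0,0,0.01]],[0.45,[0,0.002,0.11],[0,0,0.01]]]'; python3 -c "
from h import *
go([487.3,-163.5,87.5],Rt(174.3,0))"
```

```text
clock: 3.27
tcp_pos: [488.7, -164.4, 91.6]
eef_rot: [[-0.995, 0.097, 0.001], [0.097, 0.995, -0.001], [-0.002, -0.001, -1.0]]
force: [-0.8, -0.3, 0.2]
gripper_width: 41.8
grasp_force: 0.0
shift [0.0014 0.0007 0.0041] turn [-0.0007  0.0015  0.0021] clock 3.2667 w 41.8 F [-0.8 -0.3  0.2] [ 488.7 -164.4   91.6]
```

```bash
python3 -m handwheel '[[0.45,[0.001,0.001,0.002],[0,0,0]],[0.45,[0.001,0.001,0.004],[0,0,0]],[0,[0.001,0.001,0.004],[0,0,0]],[0,[0.001,0.001,0.004],[0,0,0]],[0,[0.001,0.001,0.004],[0,0,0]],[0,[0.001,0.001,0.004],[0,0,0]],[0,[0.001,0.001,0.004],[0,0,0]],[0,[0.001,0.001,0.004],[0,0,0]]]'
```

```text
clock: 3.93
tcp_pos: [487.1, -162.9, 86.8]
eef_rot: [[-0.995, 0.097, 0.0], [0.097, 0.995, -0.0], [-0.0, -0.0, -1.0]]
force: [-0.6, -0.4, 1.0]
gripper_width: 18.0
grasp_force: 30.0
```

```bash
python3 -m handwheel '[[0,[0,0,-0.004],[0,0,0]],[0,[0,0,-0.01],[0,0,0]],[0,[-0.001,-0.001,-0.016],[0,0,0]],[0,[-0.001,-0.001,-0.022],[0,0,0]],[0,[-0.001,-0.001,-0.03],[0,0,0]],[0,[-0.001,-0.001,-0.04],[0,0,0]],[0,[-0.001,-0.001,-0.05],[0,0,0]],[0,[-0.001,-0.001,-0.06],[0,0,0]],[0,[-0.001,-0.001,-0.075],[0,0,0]],[0,[-0.001,-0.001,-0.09],[0,0,0]],[0,[-0.001,-0.001,-0.11],[0,0,0]],[0,[-0.001,-0.001,-0.14],[0,0,0]],[0,[-0.001,-0.001,-0.18],[0,0,0]],[0,[-0.001,-0.001,-0.22],[0,0,0]],[0,[-0.001,-0.001,-0.24],[0,0,0]],[0,[-0.001,-0.001,-0.24],[0,0,0]]]'; python3 - <<'E'
from h import *
t=snap('top');w=snap('wrist')
m=np.hstack([cv2.resize(t['color'][140:260,290:450],(400,300)),cv2.resize(w['color'],(400,300))])
cv2.imwrite('pics/l1.png',m)
E
```

```text
clock: 5.27
tcp_pos: [489.8, -165.0, 333.3]
eef_rot: [[-0.995, 0.097, 0.01], [0.097, 0.995, -0.006], [-0.01, -0.005, -1.0]]
force: [0.4, 0.5, -2.5]
gripper_width: 17.5
grasp_force: 30.0
```

View pics/l1.png

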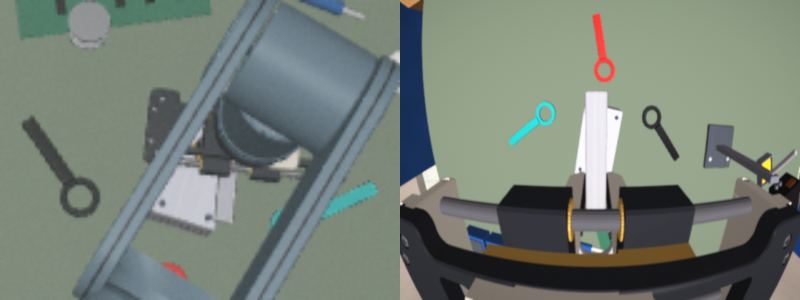

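The spanner is off and held: in the top view the knob is free, and in the wrist view the handle is between the pads. Next is the pre-pose in line with the peg.

```bash
cat >> h.py <<'E'
TIP=np.array([516.5,204,279]);ROOT=np.array([569.5,198,226])
PA=(TIP-ROOT)/np.linalg.norm(TIP-ROOT); RP=Rt(np.degrees(np.arctan2(PA[1],PA[0])),-45)
def peg(s): return TIP+s*PA-RP@np.array([-52,0,-3.2])
E
python3 - <<'E'
from h import *
print(RP.round(2)); print(peg(80),peg(40),peg(-40)); go(peg(80),RP); print(np.round(bot.state()['q'],1))
E
```

```text
[[-0.7   0.11  0.7 ]
 [ 0.08  0.99 -0.08]
 [-0.71  0.   -0.71]]
[425.82404086 214.26520292 296.35586972] [454.01812288 211.07342005 268.1617877 ] [510.40628692 204.68985431 211.77362366]
shift [0.0985 0.3703 0.0304] turn [ 0.0055 -0.784   0.015 ] clock 5.3667 w 17.6 F [-1.3 -0.5 -2.9] [ 487.9 -163.9  327.1]
[ -31.     8.1   81.4    0.    90.4 -115.4]
```

```bash
python3 -m handwheel '[[0,[0.003,0.01,0.001],[0,-0.03,0]],[0,[0.008,0.03,0.002],[0,-0.08,0]],[0,[0.015,0.055,0.004],[0,-0.14,0]],[0,[0.022,0.082,0.007],[0,-0.2,0]],[0,[0.029,0.11,0.009],[0,-0.26,0]],[0,[0.037,0.14,0.011],[0,-0.32,0]],[0,[0.045,0.17,0.014],[0,-0.38,0]],[0,[0.053,0.2,0.016],[0,-0.44,0]],[0,[0.061,0.23,0.019],[0,-0.5,0.002]],[0,[0.069,0.26,0.021],[0,-0.56,0.005]],[0,[0.077,0.29,0.024],[0,-0.62,0.01]],[0,[0.084,0.315,0.026],[0,-0.68,0.015]],[0,[0.09,0.337,0.028],[0,-0.73,0.015]],[0,[0.094,0.353,0.029],[0,-0.76,0.015]],[0,[0.097,0.364,0.03],[0.005,-0.784,0.015]],[0,[0.0985,0.37,0.03],[0.005,-0.784,0.015]],[0,[0.0985,0.37,0.03],[0.005,-0.784,0.015]],[0,[0.0985,0.37,0.03],[0.005,-0.784,0.015]],[0,[0.0985,0.37,0.03],[0.005,-0.784,0.015]],[0,[0.0985,0.37,0.03],[0.005,-0.784,0.015]]]'; python3 - <<'E'
from h import *
go(peg(80),RP)
t=snap('top');s=snap('side');w=snap('wrist')
eye=bot.state()['tcp_pos']+bot.state()['eef_rot']@np.array([-52,0,-3.2]);print('eye',eye)
print('proj eye top,side',proj(t,eye),proj(s,eye))
m=np.vstack([np.hstack([cv2.resize(t['color'][130:230,200:333],(400,300)),cv2.resize(s['color'][90:190,240:373],(400,300))]),np.hstack([cv2.resize(w['color'],(400,300)),cv2.resize(w['color'][200:320,400:560],(400,300))])])
cv2.imwrite('pics/p1.png',m)
E
```

```text
clock: 7.03
tcp_pos: [425.8, 212.8, 296.0]
eef_rot: [[-0.704, 0.114, 0.701], [0.081, 0.993, -0.08], [-0.705, 0.0, -0.709]]
force: [-0.2, -0.7, -1.0]
gripper_width: 17.8
grasp_force: 30.0
shift [-0.0001  0.0014 -0.0004] turn [-0.0008 -0.0025 -0.0015] clock 7.0333 w 17.8 F [-0.2 -0.7 -1. ] [425.8 212.8 296. ]
eye [460.47159324 208.96181745 335.71954483]
proj eye top,side [[234.9834543  211.00526436]] [[292.63219791 123.10516993]]
```

View pics/p1.png

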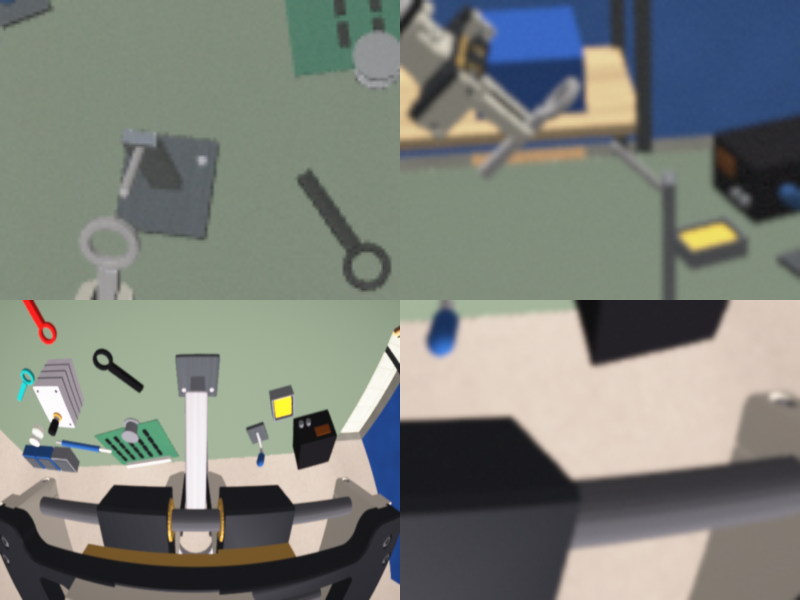

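The eye is where it should be: observed at (236,211) top and (292,122) side, against predicted (235,211) and (293,123). It lies on the extension of the peg line, so I slide it on.

```bash
python3 -m handwheel '[[0,[0,0.001,0.01],[0,0,0]],[0,[0,0.001,0.025],[0,0,0]],[0,[0,0.001,0.04],[0,0,0]],[0,[0,0.001,0.053],[0,0,0]],[0,[0,0.001,0.063],[0,0,0]],[0,[0,0.001,0.071],[0,0,0]],[0,[0,0.001,0.079],[0,0,0]],[0,[0,0.001,0.087],[0,0,0]],[0,[0,0.001,0.094],[0,0,0]],[0,[0,0.001,0.1],[0,0,0]],[0,[0,0.001,0.1],[0,0,0]],[0,[0,0.001,0.1],[0,0,0]]]'; python3 - <<'E'
from h import *
go(peg(-25),RP)
t=snap('top');s=snap('side')
m=np.hstack([cv2.resize(t['color'][160:220,210:290],(400,300),interpolation=2),cv2.resize(s['color'][110:170,280:360],(400,300),interpolation=2)])
cv2.imwrite('pics/p2.png',m)
E
```

```text
clock: 8.18
tcp_pos: [496.2, 206.9, 225.5]
eef_rot: [[-0.704, 0.113, 0.701], [0.08, 0.994, -0.079], [-0.706, 0.001, -0.708]]
force: [0.1, 0.2, -2.9]
gripper_width: 17.8
grasp_force: 30.0
shift [-0.0004 -0.0006  0.0049] turn [ 0.0004 -0.0019 -0.0006] clock 8.1833 w 17.8 F [ 0.1  0.2 -2.9] [496.2 206.9 225.5]
```

View pics/p2.png

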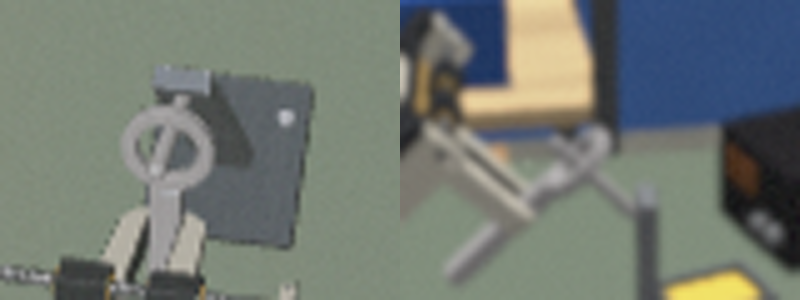

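The peg runs through the eye in both views: top (241,192), and side with the tip protruding at (311,138). I go 18 mm deeper, lower it to near contact, open and wait.

```bash
python3 -m handwheel '[[0,[0,0,0.006],[0,0,0]],[0,[0,0,0.012],[0,0,0]],[0,[0.003,0,0.018],[0,0,0]],[0,[0.006,0,0.018],[0,0,0]],[0,[0.009,0,0.018],[0,0,0]],[0,[0.009,0,0.018],[0,0,0]],[0.6,[0.009,0,0.018],[0,0,0]],[0.6,[0.009,0,0.018],[0,0,0]],[0.6,[0.009,0,0.018],[0,0,0]],[0.6,[0.009,0,0.018],[0,0,0]],[0.6,[0.009,0,0.018],[0,0,0]],[0.6,[0.009,0,0.018],[0,0,0]],[0.6,[0.009,0,0.0],[0,0,0]],[0.6,[0.009,0,-0.03],[0,0,0]],[0.6,[0.009,0,-0.07],[0,0,0]],[0.6,[0.009,0,-0.11],[0,0,0]],[0.6,[0.009,0,-0.15],[0,0,0]],[0.6,[0.009,0,-0.15],[0,0,0]],[0.6,[0.009,0,-0.15],[0,0,0]]]'; python3 - <<'E'
from h import *
go([541,-171,230],Rt(163,0))
t=snap('top');s=snap('side')
m=np.hstack([cv2.resize(t['color'][160:220,210:290],(400,300),interpolation=2),cv2.resize(s['color'][125:215,280:400],(400,300),interpolation=2)])
cv2.imwrite('pics/p3.png',m)
E
```

```text
clock: 9.87
tcp_pos: [384.1, 220.9, 328.2]
eef_rot: [[-0.701, 0.109, 0.705], [0.081, 0.994, -0.074], [-0.709, 0.005, -0.705]]
force: [0.3, 0.6, -0.1]
gripper_width: 55.7
grasp_force: 0.0
shift [-0.0719 -0.3729  0.2089] turn [0.0784 0.7849 0.1754] clock 9.8667 w 55.7 F [ 0.3  0.6 -0.1] [384.1 220.9 328.2]
```

View pics/p3.png

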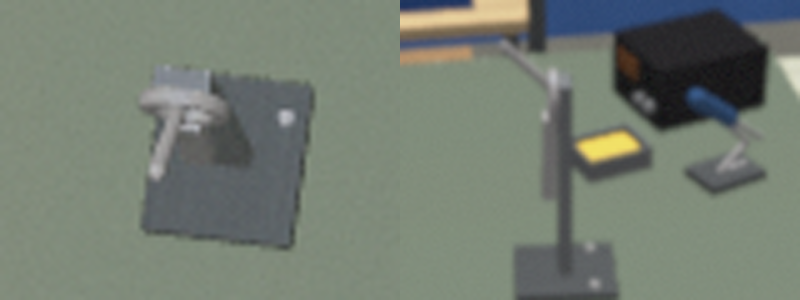

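The spanner hangs by itself on the peg: eye at the peg root, (247,180) in top, with the handle straight down along the post at (325,170) in side. Picture views are used up, so the rest is numeric.

```bash
python3 -c "
from h import *
go([485,-165,160],Rt(175,0))"
```

```text
shift [ 0.015  -0.371   0.2177] turn [-0.009   0.7836 -0.0239] clock 9.9667 w 56.2 F [ 0.4  0.2 -0.7] [384.4 219.5 325.1]
```

```bash
python3 -m handwheel '[[0.6,[0,-0.03,0],[-0.009,0.05,-0.02]],[0.6,[0,-0.06,0.01],[-0.009,0.12,-0.024]],[0.6,[0.005,-0.09,0.03],[-0.009,0.2,-0.024]],[0.6,[0.005,-0.12,0.05],[-0.009,0.28,-0.024]],[0.6,[0.01,-0.15,0.07],[-0.009,0.36,-0.024]],[0.6,[0.01,-0.18,0.09],[-0.009,0.44,-0.024]],[0.6,[0.01,-0.21,0.11],[-0.009,0.52,-0.024]],[0.6,[0.01,-0.24,0.13],[-0.009,0.6,-0.024]],[0.6,[0.015,-0.27,0.15],[-0.009,0.66,-0.024]],[0.6,[0.015,-0.3,0.17],[-0.009,0.72,-0.024]],[0.6,[0.015,-0.325,0.187],[-0.009,0.784,-0.024]],[0.6,[0.015,-0.347,0.2],[-0.009,0.784,-0.024]],[0.6,[0.015,-0.362,0.212],[-0.009,0.784,-0.024]],[0.6,[0.015,-0.371,0.218],[-0.009,0.784,-0.024]],[0.6,[0.015,-0.371,0.218],[-0.009,0.784,-0.024]],[0.6,[0.015,-0.371,0.218],[-0.009,0.784,-0.024]],[0.6,[0.015,-0.371,0.218],[-0.009,0.784,-0.024]],[0.6,[0.015,-0.371,0.218],[-0.009,0.784,-0.024]]]'; python3 - <<'E'
from h import *
s=snap('wrist');t=snap('top');f=True
go([485,-165,160],Rt(175,0))
st=bot.state();T=st['tcp_pos'];R=np.array(st['eef_rot'])
g=s['color'].astype(int).sum(2)
for v in range(200,276,6):
    i=np.where(g[v,285:345]<170)[0]
    if len(i)>10: 
        u=285+(i[0]+i[-1])/2; p=onz(s,u,v,117,f); print(v,u,i[-1]-i[0]+1,p.round(1),'in tool',(R.T@(p-T)).round(1))
c=-s['R'].T@s['t'];print('cam in tool',(R.T@(c-T)).round(1),'opt', (R.T@s['R'][2]).round(3))
# finger inner edges symmetric?
for v in(240,260): print(v,g[v,180:300:4],g[v,330:450:4])
g=t['color'].astype(int).sum(2); m=(g[185:212,355:390]<200).astype(np.uint8); o=cv2.connectedComponentsWithStats(m); print('top',o[2],o[3]+[355,185])
E
```

```text
clock: 11.47
tcp_pos: [485.1, -163.9, 161.2]
eef_rot: [[-0.996, 0.086, 0.001], [0.086, 0.996, -0.0], [-0.001, 0.0, -1.0]]
force: [0.6, -0.5, -0.3]
gripper_width: 55.8
grasp_force: 0.0
shift [ 0.0002 -0.001   0.0014] turn [-0.0004  0.0016  0.0011] clock 11.5667 w 55.8 F [-0.3 -0.1  0.4] [ 485.3 -164.   161.4]
272 311.0 21 [ 527.2 -169.1  117. ] in tool [-42.1  -1.5  44.4]
cam in tool [  69.2   -0.  -165.6] opt [-0.25   0.     0.968]
240 [444 447 444 445 445 444 444 446 447 446 443 445 445 414 356 356 355 354
 356 355  80 172 540 751 756 754 751 753 751 754] [754 750 746 752 750 750 751 752 328  65 328 356 356 357 354 356 416 446
 448 446 447 446 447 447 446 445 446 446 444 445]
260 [ 67  70  67  63  67  85  91  73 386 417 355 353 356 355 356 354 355 319
  64  62  64 310 748 756 753 751 753 751 753 745] [749 747 751 750 749 751 751 746 280  51  49  58 302 355 355 354 354 354
 356 353 418 374  61  86  77  65  70  65  67  67]
top [[  0   0  35  27 938]
 [ 11  15   1   1   1]
 [ 12  20   1   3   3]
 [ 13  24   2   3   3]] [[372.03304904 197.93390192]
 [366.         200.        ]
 [367.         206.        ]
 [368.66666667 210.        ]]
```

```bash
python3 -m handwheel '[[0.5,[-0.01,-0.0015,0],[0,0,0]],[0.5,[-0.025,-0.0015,0],[0,0,0]],[0.5,[-0.036,-0.0015,0],[0,0,0]],[0.5,[-0.04,-0.0015,0],[0,0,0]],[0.5,[-0.04,-0.0015,0],[0,0,0]],[0.5,[-0.04,-0.0015,0],[0,0,0]],[0.5,[-0.04,-0.0015,0],[0,0,0]]]'; python3 - <<'E'
from h import *
s=snap('wrist');f=True
st=bot.state();T=st['tcp_pos'];R=np.array(st['eef_rot'])
print(T.round(1))
g=s['color'].astype(int).sum(2)
for v in range(180,276,5):
    i=np.where(g[v,285:345]<170)[0]
    if len(i)>10: 
        u=285+(i[0]+i[-1])/2; p=onz(s,u,v,117,f); print(v,u,i[-1]-i[0]+1,(R.T@(p-T)).round(1))
    r=g[v,:]
    if v in(240,250,260): print(v,'fing',[int(x) for x in np.where(np.abs(np.diff(r[240:390]))>110)[0]+240])
E
```

```text
clock: 12.15
tcp_pos: [524.5, -169.7, 160.3]
eef_rot: [[-0.996, 0.087, -0.001], [0.087, 0.996, 0.0], [0.001, 0.0, -1.0]]
force: [-0.1, 0.6, 0.6]
gripper_width: 46.5
grasp_force: 0.0
[ 524.4 -169.8  160.3]
225 313.5 20 [-4.1  0.4 43.3]
230 313.5 26 [-7.9  0.4 43.3]
235 313.5 28 [-11.7   0.4  43.3]
240 314.0 29 [-15.6   0.7  43.3]
240 fing [271, 272, 273, 297, 298, 328, 329, 330, 352, 353, 354]
245 313.5 30 [-19.6   0.4  43.3]
250 314.0 31 [-23.6   0.7  43.3]
250 fing [275, 276, 296, 297, 298, 329, 330, 331, 352, 353, 354]
255 314.0 27 [-27.7   0.7  43.3]
260 314.0 17 [-31.8   0.7  43.3]
260 fing [270, 271, 272, 302, 303, 304, 323, 324, 325, 353, 354, 355]
```

```bash
python3 -m handwheel '[[0.5,[-0.008,0.0008,0],[0,0,0]],[0.5,[-0.016,0.0008,0.005],[0,0,0]],[0.5,[-0.016,0.0008,0.02],[0,0,0]],[0.5,[-0.016,0.0008,0.035],[0,0,0]],[0.5,[-0.016,0.0008,0.048],[0,0,0]],[0.5,[-0.016,0.0008,0.056],[0,0,0]],[0.5,[-0.016,0.0008,0.06],[0,0,0]],[0.5,[-0.016,0.0008,0.06],[0,0,0]],[0.5,[-0.016,0.0008,0.06],[0,0,0]],[0.5,[-0.016,0.0008,0.06],[0,0,0]],[0.35,[-0.016,0.0008,0.06],[0,0,0]],[0.35,[-0.016,0.0008,0.06],[0,0,0]]]'; python3 - <<'E'
from h import *
go([540.5,-170.4,99.5],Rt(175,0))
print(bot.state()['torque'])
s=snap('wrist'); g=s['color'].astype(int).sum(2)
# at this pose: knob below fingers?
T=bot.state()['tcp_pos']
for v in range(215,275,8): print(v,[int(x) for x in np.where(np.abs(np.diff(g[v,240:390]))>110)[0]+240])
E
```

```text
clock: 13.2
tcp_pos: [541.4, -170.8, 101.1]
eef_rot: [[-0.996, 0.088, 0.001], [0.088, 0.996, -0.0], [-0.001, -0.0, -1.0]]
force: [-0.2, 1.1, 0.3]
gripper_width: 37.1
grasp_force: 0.0
shift [0.0009 0.0004 0.0016] turn [-0.0003  0.0013 -0.0004] clock 13.2 w 37.1 F [-0.2  1.1  0.3] [ 541.4 -170.8  101.1]
[0.03961576 0.03644532 0.00518337]
215 [251, 382]
223 [250, 293, 333, 380]
231 [248, 249, 279, 280, 298, 299, 327, 328, 346, 378]
239 [250, 279, 280, 293, 294, 295, 331, 332, 333, 345, 346]
247 [279, 280, 281, 291, 292, 293, 333, 334, 335, 344, 345, 346]
255 [279, 280, 281, 290, 291, 292, 334, 335, 336, 344, 345, 346]
263 [277, 278, 279, 289, 290, 335, 336, 337, 346, 347, 348]
271 [276, 277, 290, 291, 292, 334, 335, 336, 348, 349]
```

Knob mid-column is 313.0 and finger mid-column 312.7, so it is centred to about 0.3 mm. Closing.

```bash
python3 -m handwheel '[[0.28,[0,0,0.001],[0,0,0]],[0.28,[0,0,0.001],[0,0,0]],[0,[0,0,0.001],[0,0,0]],[0,[0,0,0.001],[0,0,0]],[0,[0,0,0.001],[0,0,0]],[0,[0,0,0.001],[0,0,0]],[0,[0,0,0.001],[0,0,0]],[0,[0,0,0.001],[0,0,0]]]'; python3 -c "
from h import *
go([540.5,-170.4,99.5],Rt(175,0)); print(bot.state()['torque'])"
```

```text
clock: 13.92
tcp_pos: [541.0, -170.6, 99.4]
eef_rot: [[-0.996, 0.088, -0.0], [0.088, 0.996, 0.0], [0.0, 0.0, -1.0]]
force: [0.2, 0.2, -0.1]
gripper_width: 23.4
grasp_force: 30.0
shift [ 0.0005  0.0001 -0.0001] turn [ 0.0003 -0.0001 -0.0004] clock 13.9167 w 23.4 F [ 0.2  0.2 -0.1] [ 541.  -170.6   99.4]
[0.12888613 0.00810868 0.00413778]
```

```bash
python3 -m handwheel '[[0,[0,0,-0.001],[0,0,0]],[0,[0,0,-0.002],[0,0,0]],[0,[0,0,-0.003],[0,0,0]],[0,[0,0,-0.0045],[0,0,0]],[0,[0,0,-0.006],[0,0,0]],[0,[0,0,-0.0075],[0,0,0]],[0,[0,0,-0.009],[0,0,0]],[0,[0,0,-0.01],[0,0,0]],[0,[0,0,-0.01],[0,0,0]]]'; python3 -c "
from h import *
go([541,-170.6,139.4],Rt(175,0)); print(bot.state()['torque'])"
```

```text
clock: 14.67
tcp_pos: [541.1, -170.7, 109.7]
eef_rot: [[-0.996, 0.088, 0.0], [0.088, 0.996, 0.0], [-0.0, 0.0, -1.0]]
force: [0.3, -0.5, -2.2]
gripper_width: 23.2
grasp_force: 30.0
shift [ 0.0001  0.0001 -0.0297] turn [ 0.0001  0.0005 -0.0004] clock 14.6667 w 23.2 F [ 0.3 -0.5 -2.2] [ 541.1 -170.7  109.7]
[ 0.02614035 -0.00782949 -0.04958399]
```

The pull force is -2.2 N, about the plunger's weight (1.8 N), with no sideways load. I draw the remaining 30 mm.

```bash
python3 -m handwheel '[[0,[0,0,-0.001],[0,0,0]],[0,[0,0,-0.0025],[0,0,0]],[0,[0,0,-0.0045],[0,0,0]],[0,[0,0,-0.0065],[0,0,0]],[0,[0,0,-0.0085],[0,0,0]],[0,[0,0,-0.0105],[0,0,0]],[0,[0,0,-0.0125],[0,0,0]],[0,[0,0,-0.0145],[0,0,0]],[0,[0,0,-0.0165],[0,0,0]],[0,[0,0,-0.0185],[0,0,0]],[0,[0,0,-0.0205],[0,0,0]],[0,[0,0,-0.0225],[0,0,0]],[0,[0,0,-0.0245],[0,0,0]],[0,[0,0,-0.0265],[0,0,0]],[0,[0,0,-0.028],[0,0,0]],[0,[0,0,-0.0295],[0,0,0]],[0,[0,0,-0.03],[0,0,0]],[0,[0,0,-0.03],[0,0,0]],[0,[0,0,-0.03],[0,0,0]],[0,[0,0,-0.03],[0,0,0]]]'; python3 - <<'E'
from h import *
go([541,-170.6,139.4],Rt(175,0)); print(bot.state()['torque'])
s=snap('side'); g=s['color'].astype(int).sum(2); a=cv2.imread('pics/side0.png').astype(int).sum(2)
# spanner still hanging: handle px vs p3 ; rod showing between housing top and knob
print('spanner side',g[165,318:336]); print('before    ',a[165,318:336])
for z in (90,97,104,112,120,130,140): u,v=proj(s,[541,-171,z])[0].round().astype(int); print(z,(u,v),s['color'][v,u])
E
```

```text
clock: 16.33
tcp_pos: [540.9, -170.6, 139.2]
eef_rot: [[-0.996, 0.088, -0.0], [0.088, 0.996, 0.0], [0.0, 0.0, -1.0]]
force: [0.6, 0.1, -1.2]
gripper_width: 23.9
grasp_force: 30.0
shift [-0.0001  0.     -0.0002] turn [ 0.0004 -0.0003 -0.0004] clock 16.3333 w 23.9 F [ 0.6  0.1 -1.2] [ 540.9 -170.6  139.2]
[-0.01776645 -0.00909648  0.01807736]
spanner side [413 411 407 402 366 307 243 210 209 214 221 218 220 216 217 219 216 219]
before     [392 394 393 394 390 396 392 390 365 296 243 228 238 286 351 366 352 341]
90 (np.int64(337), np.int64(257)) [107 128 145]
97 (np.int64(337), np.int64(255)) [105 103 104]
104 (np.int64(337), np.int64(253)) [103 103 104]
112 (np.int64(337), np.int64(251)) [101 101 103]
120 (np.int64(337), np.int64(248)) [104 105 107]
130 (np.int64(338), np.int64(246)) [109 115 118]
140 (np.int64(338), np.int64(243)) [115 123 126]
```

```bash
python3 - <<'E'
from h import *
t=snap('top'); now=cv2.resize(t['color'][160:220,210:290],(400,300),interpolation=2).astype(int); old=cv2.imread('pics/p3.png')[:,:400].astype(int)
print('spanner patch diff',np.abs(now-old)[80:180,130:240].mean())
st=bot.state(); print(st['clock'],st['tcp_pos'],st['grasp_force']); print(bot.sign_off())
E
```

```text
spanner patch diff 2.0776060606060605
16.4333 [ 540.87903596 -170.60835438  139.22215097] 29.999679028987885
the job is handed in; nothing more can be done
None
```

The job is handed in at 16.4 s: the spanner hangs by its eye on the peg, handle down, and the gripper is holding the plunger still about 40 mm up in its bore, with no notable sideways force as it was drawn. The spool, jar and tray were not touched.

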